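# Find the hidden release notch of the cash drawer by touch

### The arm

A 6-joint arm with a two-finger parallel gripper is mounted at the origin on the work surface. World frame = base frame: x ahead of the robot, y to its left, z up, the work surface at z = 0. Lengths are in m, angles in degrees, forces in N, time in s.
With the tool pointing down it reaches from about 0.375 to 0.9 m from the base axis. Payload 3.1 kg.
Tool frame: the origin (TCP) lies at the very end of the fingers, on their centre line; the grasp point (between the pads) lies 19 mm behind it; z points along the fingers, y is the line along which they close (so a half turn about z gives the same grasp; the last joint's range is limited). The gripper opens to 87 mm and grips with 3 to 60 N. Pads are 19 mm wide; open, the fingers measure 117 mm over their backs; the gripper's body (75 mm by 190 mm) begins 51 mm behind the grasp point.
Start: joints at [57.095, 30.224, 82.088, -0, 67.689, -10.227], TCP at [0.241, 0.577, 0.223] pointing down, gripper open.
Joint ranges: [-176.69, 176.69], [-43.24, 126.21], [12.49, 139.97], [-82, 262], [0, 151.66], [-163.58, 163.58]. Speed limits (degrees/s): [159.86, 159.86, 180, 180, 180, 180].

### API

Orientations are given as a 3x3 rotation matrix whose columns are the frame's x, y, z axes.
In Python, from rig import * gives the robot as it stands.
- The arm moves only by the tool jog_arm, never from a script. Its arguments are lists of equal length, an entry for each row: "delta_pos": the shift along the world's x, y, z in cm, a list of three; "turn": the turn about the world's z in degrees; "grip": the closure, from 0 (fully open) to 1 (shut). In form: {"delta_pos": [[x, y, z], ...], "turn": [turn, ...], "grip": [grip, ...]}. A call has 1 to 12 rows; each row is the pose to reach, as a shift and turn from the pose commanded when the call began; what a row does not reach only later rows make up. A row lasts 1/8 s, in which the tool goes at most 62.5 mm and 10.7 degrees, less where a joint would pass 70% of its speed; a pose out of reach is approached as far as the arm can. A call with a gripper value outside its range is refused whole. The fingers move at their own pace and stop on an object; the grip force is fixed at half the most. Time passes only in rows, so rows that repeat a pose let the fingers close. It gives the time, the measured TCP pose, the force, the opening and the grip force at its end, in the units of the state.
- read_state(): the state, without advancing time (a new reading comes with each control period).
- capture(name): name is "scene" or "side" or "wrist"; returns a dict with "color" (400x640x3 uint8, blue, green, red), "fovy" (degrees; the focal length in pixels is half the picture's height over the tangent of half this angle, whatever the lens; pixels are square), "cx", "cy" (the principal point, pixels), "camera_from_world" (4x4, takes a point from world to camera coordinates). Camera axes: x right, y up, looking along -z (the intrinsics and any distortion apply to the point x, -y, -z); pixel columns grow to the right and rows downward; lengths in m; the calibration is good to about 2 mm. The wrist camera is an equidistant fisheye: a pixel r from the principal point sees the ray r / f radians off the axis. A picture is of the moment at which its call begins. There is no depth.
- hand_in(): hands the job in; it is judged then, once.
The state is a dict: "time_s": time; "joint_positions": joint angles; "qvel": joint speeds; "tau": joint torques, N m; "position": TCP position; "tcp_rot": TCP orientation; "force": force on the tool from outside, world axes, zero at the start; "moment": the same for the moment, N m; "opening": opening from 0.0 (shut) to 1.0 (fully open); "grasp_force": force on a finger pad.
Only numpy, scipy, OpenCV 4.12 (cv2) and the standard library are available. Lean on these libraries where they do the work, as an engineer would, in place of code of your own. Each camera call takes 0.05 s, during which the arm holds its last target. There are 200 camera calls.

### The job

Open the shop's cash drawer by its hidden release: put the tip of the shut fingers lightly on the left end of the wooden lip along the drawer unit's top front edge, run it along the lip to the right until it comes to the notch, then gently press the key inside the notch all the way down, which drives the drawer out, and take the hand away. Do not pull or push the drawer itself, do not press hard on the lip, and leave the other things on the counter and on the unit where they are.

Things in the scene. Friction and masses are not known exactly. Their poses are not given: they have to be found in the camera images.
- till: Cash drawer unit, a grey metal case fixed to the counter, 457 mm wide (y), lid 80 mm above the counter. A wooden lip runs along its top front edge. Origin: on the counter straight below the middle of the lip (midway along it and in its thickness). x points to the back of the unit, away from the robot, y left along the lip, z up. Case from x = -10 to +290 mm.
- lip_mid_top (a point): Middle of the lip's length and thickness, at the height of its top. The lip is straight and level, 457 mm long (unit's y), 20 mm thick (x); its top is 105 mm above the counter and 25 mm above the lid behind. It is smooth wood but for one notch, 44 mm long, cut through its whole thickness; the notch's middle is anywhere from 92 mm right to 9 mm left of this point.
- lip_left (a point): The left end of the lip (robot's left, the unit's +y), at the height of its top, in the middle of its thickness. The sweep starts on the 60 mm of lip next to this end.
- lip_right (a point): The right end of the lip (the unit's -y), at the height of its top, in the middle of its thickness.
- key (a joint): The wooden key inside the notch, 40 mm long and 18 mm thick, filling the notch up to 10 mm below the lip's top. Value: how far it is pressed down, 0 = up, 0.008 m = fully down (top then 18 mm below the lip's top). Takes about 4 to 6 N, has no return spring and stays where it is left. It drives the drawer, which comes out five times as far as the key goes down.
- drawer (a joint): How far the drawer is out, towards the robot (the unit's -x): 0 = shut, 0.040 m = fully out. It lies under the lip, its front 428 mm wide, from 9 to 69 mm above the counter; at the middle a steel knob, 36 mm above the counter, reaches about 50 mm forward of the lip's middle line when shut. Not to be touched.
- paper_pack: Pack of paper with a red band, 100 x 75 x 45 mm, lying on the lid of the unit; origin at the centre of its underside. Leave alone.
- tin: Metal tin, 64 mm in diameter, 100 mm high, standing on the counter left of the unit; origin at the centre of its underside. Leave alone.
- incense_cup: White cup, 68 mm in diameter, 70 mm high, with incense sticks standing up to 176 mm above the counter, right of the unit; origin at the centre of its underside. Leave alone.

How it is judged:
By the outcome, as a careful person would: the job done as asked, in the order asked, and still so for the second after the job is handed in, with the robot touching nothing.
It also fails if it takes over 72 s, if anything falls off the work surface, if the arm or the gripper's body presses on something with over 40 N, if the wrist force passes 120 N, or if a joint passes its speed limit or range.

## Working session

There is one attempt and no reset: what is moved stays moved. The work goes in short steps, Python scripts to look and compute and a tool call to move; the robot and the scene stay as the last step left them, time stands still between calls to the robot, and variables do not carry over. Pictures are saved under pics/ and viewed, at most 10 in all, crops included, and the job is handed in when it is done.

Besides the shell and the picture viewer there is one more tool, called after "Call:" as a command line: name --pt "numbers of a row" for each row, then --argument value for the rest. jog_arm: Moves the arm, as the interface text tells. Its arguments: {"type":"object","properties":{"delta_pos":{"type":"array"},"turn":{"type":"array"},"grip":{"type":"array"}},"required":["delta_pos","turn","grip"]}

```bash
mkdir -p pics; ls
python3 - <<'E'
from rig import *
import cv2
s=read_state();print(s)
for n in("scene","side"):
    c=capture(n);cv2.imwrite(f"pics/{n}0.png",c["color"]);print(n,c["fovy"],c["cx"],c["cy"],c["camera_from_world"].round(3) if hasattr(c["camera_from_world"],"round") else c["camera_from_world"],[k for k in c])
E
```

```text
pics
{'time_s': 0.0, 'joint_positions': array([ 5.70926114e+01,  3.02793317e+01,  8.21544722e+01, -1.62027116e-03,
        6.76866421e+01, -1.02261177e+01]), 'qvel': array([-0.05683756, -0.03910506,  0.02507564, -0.03556639,  0.00506822,
        0.0854452 ]), 'tau': array([ 2.03412594e-03, -4.40035772e+01, -1.76601523e+01,  6.35379413e-02,
        5.81884885e-02, -1.37436159e-04]), 'position': array([0.24058304, 0.57607843, 0.22157831]), 'tcp_rot': array([[-9.22668143e-01,  3.85593366e-01, -1.12011276e-03],
       [ 3.85594837e-01,  9.22666493e-01, -1.77909583e-03],
       [ 3.47482962e-04, -2.07342475e-03, -9.99997790e-01]]), 'force': array([0.26999289, 0.28976991, 0.77804982]), 'moment': array([-0.01282123,  0.01894809, -0.02417616]), 'grasp_force': 0.0, 'opening': 0.9997219392118732}
scene 48.18619303282187 319.44499978248086 190.9444681373736 [[-0.422  0.906 -0.011  0.222]
 [-0.758 -0.347  0.552  0.399]
 [ 0.497  0.241  0.834 -1.707]
 [ 0.     0.     0.     1.   ]] ['color', 'fovy', 'cx', 'cy', 'camera_from_world']
side 47.10767459748536 320.0299279521358 195.68875721035909 [[ 0.797 -0.604  0.001 -0.454]
 [ 0.413  0.545  0.73  -0.317]
 [-0.442 -0.581  0.683 -0.92 ]
 [ 0.     0.     0.     1.   ]] ['color', 'fovy', 'cx', 'cy', 'camera_from_world']
```

View pics/scene0.png

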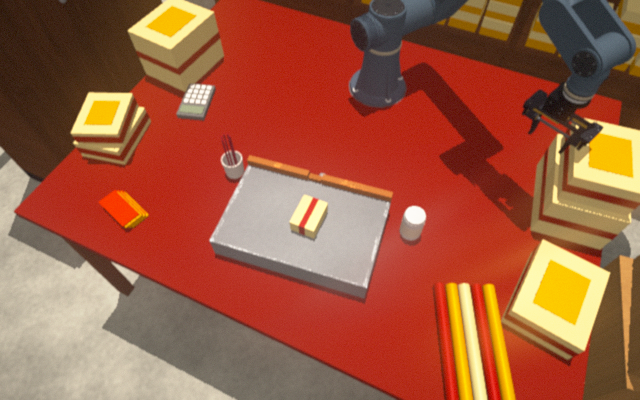

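View pics/side0.png

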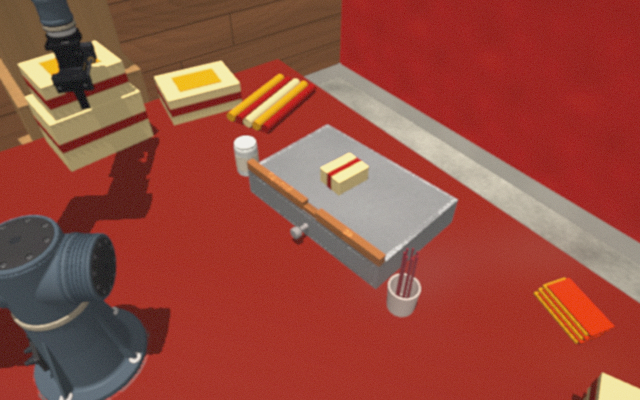

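The scene view shows the lip from (250,160), its right end, to (391,193), its left end, with the notch near (309,176). The side view shows it from (250,163), left, to (383,258), right, with the notch near (308,208).

Run:
```python
import cv2,numpy as np
a=cv2.imread("pics/scene0.png")[145:210,240:400];b=cv2.imread("pics/side0.png")[150:270,240:400]
f=lambda i:cv2.resize(i,None,fx=4.5,fy=4.5,interpolation=cv2.INTER_CUBIC)
o=np.vstack([f(a)[:270],f(b)[:330*2]]);o=np.vstack([f(a),f(b)]);o=cv2.resize(o,None,fx=.7,fy=.7);print(o.shape);cv2.imwrite("pics/crop.png",o)
```

```text
(582, 504, 3)
```

View pics/crop.png

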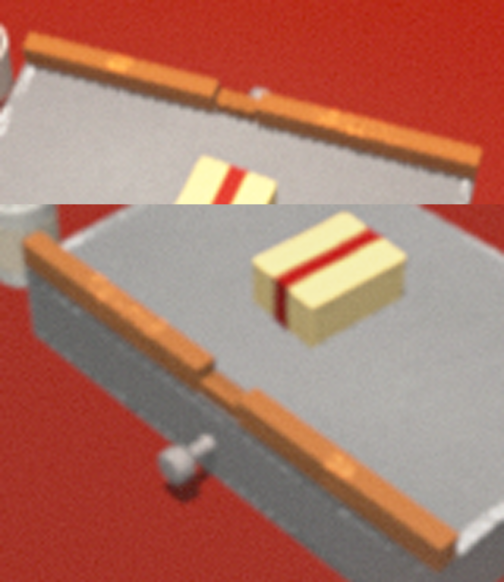

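The crop (scale 3.15) shows the scene view's front-top edge from (30,34) to (480,150), with the notch between columns 217 and 258. In the side view the notch runs from about (212,360) to (243,392).

```bash
cat > h.py <<'E'
import numpy as np,cv2
def rays(c,uv):
    uv=np.atleast_2d(np.array(uv,float));T=np.array(c["camera_from_world"]);R=T[:3,:3];o=-R.T@T[:3,3]
    f=200/np.tan(np.radians(c["fovy"])/2);q=(uv-[c["cx"],c["cy"]])/f
    if c.get("fish"):
        r=np.linalg.norm(q,axis=1,keepdims=True);q=np.hstack([q/r*np.sin(r),np.cos(r)])
    else:q=np.hstack([q,np.ones((len(q),1))])
    return o,(q*[1,-1,-1])@R
def onz(c,uv,z):
    o,d=rays(c,uv);return o+d*((z-o[2])/d[:,2])[:,None]
def tri(c1,u1,c2,u2):
    o1,d1=rays(c1,u1);o2,d2=rays(c2,u2);out=[]
    for a,b in zip(d1,d2):
        s=np.linalg.lstsq(np.c_[a,-b],o2-o1,rcond=None)[0];p,q=o1+a*s[0],o2+b*s[1];out.append(np.r_[(p+q)/2,np.linalg.norm(p-q)])
    return np.array(out)
def lipmask(im,roi):
    h=cv2.cvtColor(im,cv2.COLOR_BGR2HSV);m=cv2.inRange(h,(7,100,90),(18,255,255));k=np.zeros_like(m);x0,y0,x1,y1=roi;k[y0:y1,x0:x1]=m[y0:y1,x0:x1]
    n,l,s,_=cv2.connectedComponentsWithStats(k);return (l==1+np.argmax(s[1:,4]))
E
python3 - <<'E'
from rig import *
from h import *
C={};U={}
for n,roi in(("scene",(235,145,400,205)),("side",(240,150,400,270))):
    c=C[n]=capture(n);m=lipmask(c["color"],roi);xs=np.where(m.any(0))[0];top=m.argmax(0)
    v=top[xs]-.5; p=np.polyfit(xs,v,1)
    for _ in range(8):
        r=v-np.polyval(p,xs);g=abs(r)<.9;p=np.polyfit(xs[g],v[g],1)
    r=v-np.polyval(p,xs);print(n,xs[0],xs[-1],m.sum(),p,"bad",[(int(x),round(float(e),1)) for x,e in zip(xs,r) if abs(e)>1])
    e=np.array([xs[0]-.5,xs[-1]+.5]);U[n]=np.c_[e,np.polyval(p,e)]
    P=onz(c,U[n],.105);print(P.round(4),np.linalg.norm(P[0]-P[1]))
    b=xs[abs(r)>1.2];b=b[(b>xs[0]+20)&(b<xs[-1]-20)]
    if len(b):
        e=np.array([b[0]-.5,b[-1]+.5]);print("notch",onz(c,np.c_[e,np.polyval(p,e)],.105).round(4))
print("tri",tri(C["scene"],U["scene"],C["side"],U["side"][::-1]).round(4))
E
```

```text
scene 247 393 1507 [ 0.25725405 89.97309364] bad [(247, 4.0), (248, 1.7), (309, 1.0), (310, 2.8), (311, 2.5), (312, 2.3), (313, 2.0), (314, 2.7), (315, 2.5), (316, 2.2), (317, 3.0), (318, 2.7), (319, 2.5), (320, 3.2), (321, 2.9), (322, 2.7), (393, 1.4)]
[[ 0.5554 -0.2367  0.105 ]
 [ 0.4984  0.2293  0.105 ]] 0.4695350118721059
notch [[ 0.5301 -0.0299  0.105 ]
 [ 0.5251  0.0114  0.105 ]]
side 247 384 2004 [  0.72321193 -24.26960129] bad [(247, 6.1), (248, 4.4), (249, 3.7), (250, 2.0), (251, 1.2), (257, -1.1), (308, 4.0), (309, 4.3), (310, 3.6), (311, 3.9), (312, 4.1), (313, 3.4), (314, 3.7), (315, 4.0), (316, 4.2), (317, 3.5), (318, 3.8), (319, 2.1), (320, 1.3)]
[[ 0.5167  0.2539  0.105 ]
 [ 0.5747 -0.2207  0.105 ]] 0.47818195108622297
notch [[ 0.5456  0.0171  0.105 ]
 [ 0.5511 -0.0273  0.105 ]]
tri [[ 5.649e-01 -2.289e-01  1.200e-01  3.000e-04]
 [ 5.080e-01  2.323e-01  1.217e-01  3.700e-03]]
```

The measured edges are 21 mm apart at z = 0.105, where 20 mm is expected. The lip is yawed about 7°, with its midline at x ≈ 0.537 - 0.1225·y and the notch near y ≈ -0.007. I'll move above the lip's left part with the fingers shut.

Call:
jog_arm --pt "1 -1.5 0" --pt "3 -4.5 0" --pt "6 -8.5 0" --pt "9 -12.5 0" --pt "12 -16.5 0" --pt "15 -20.5 0" --pt "18 -25 0" --pt "21 -29 0" --pt "24 -33 0" --pt "26 -36 0" --pt "27.1 -37.7 0" --pt "27.1 -37.7 0" --turn '[-2,-7,-13,-19,-25,-31,-37,-43,-50,-56,-60.3,-60.3]' --grip '[1,1,1,1,1,1,1,1,1,1,1,1]'

```text
time_s: 1.7
position: [0.5125, 0.1976, 0.2225]
tcp_rot: [[-0.119, 0.993, -0.0], [0.993, 0.119, -0.0], [-0.0, -0.0, -1.0]]
force: [0.1, 0.0, 0.0]
opening: 0.006
grasp_force: 0.0
```

Call:
jog_arm --pt "0 0 -1" --pt "0 0 -3" --pt "0 0 -5" --pt "0 0 -6.5" --pt "0 0 -7.5" --pt "0 0 -8" --pt "0 0 -8" --pt "0 0 -8" --turn '[0,0,0,0,0,0,0,0]' --grip '[1,1,1,1,1,1,1,1]'

```text
time_s: 2.7
position: [0.5124, 0.1998, 0.1431]
tcp_rot: [[-0.122, 0.992, 0.001], [0.992, 0.122, 0.0], [0.0, 0.001, -1.0]]
force: [-0.1, -1.0, 0.8]
opening: 0.002
grasp_force: 0.0
```

Run:
```python
from rig import *
import cv2,numpy as np
s=read_state();print(s["time_s"],s["position"],s["tcp_rot"].round(3),s["force"],s["opening"])
C=[capture(n) for n in("wrist","side","scene")]
w=C[0];cv2.imwrite("pics/w1.png",w["color"]);print(w["fovy"],w["cx"],w["cy"])
a=C[1]["color"][80:230,180:380];b=C[2]["color"][100:250,260:460]
cv2.imwrite("pics/c1.png",np.hstack([cv2.resize(i,None,fx=2,fy=2,interpolation=cv2.INTER_CUBIC) for i in(a,b)]))
```

```text
2.7 [0.51238148 0.19976353 0.14306167] [[-0.122  0.992  0.001]
 [ 0.992  0.122  0.   ]
 [ 0.     0.001 -1.   ]] [-0.10916685 -0.99464148  0.8287741 ] 0.0020053757128258146
65.70646984690485 317.18291422204084 201.03789100826842
```

View pics/w1.png

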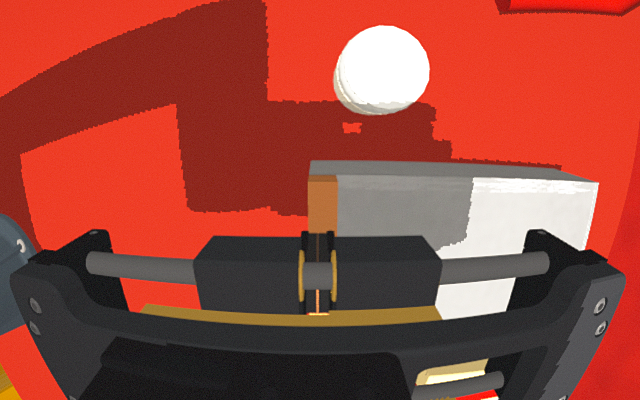

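View pics/c1.png

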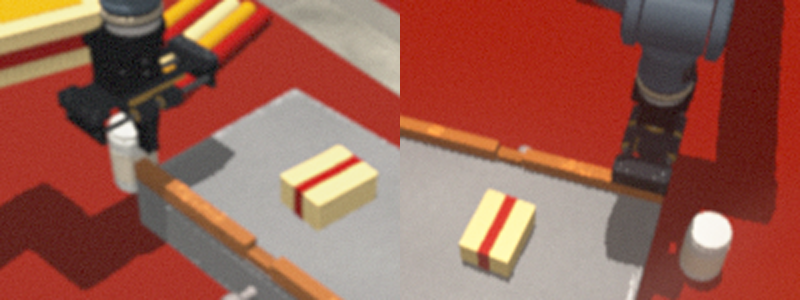

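The wrist view shows the lip's left end with its top corners at (308,177) front and (338,176) back, just ahead of the fingers. I'll cast those onto z = 0.105.

Run:
```python
from rig import *
from h import *
c=capture("wrist");c=dict(c);c["fish"]=1
P=onz(c,[(308,177),(338,176),(308,225),(338,225)],.105);print(P.round(4),np.linalg.norm(P[0]-P[1]))
```

```text
[[0.502  0.2314 0.105 ]
 [0.5216 0.2345 0.105 ]
 [0.5059 0.198  0.105 ]
 [0.5264 0.2005 0.105 ]] 0.019817701657836095
```

The lip end is at (0.512, 0.233) and measures 19.8 mm thick, as it should. Next I'll centre on the lip and approach it.

Call:
jog_arm --pt "0.05 0.3 -0.3" --pt "0.15 0.8 -1" --pt "0.15 1 -2" --pt "0.15 1 -2.7" --pt "0.15 1 -3.1" --pt "0.15 1 -3.3" --pt "0.15 1 -3.4" --pt "0.15 1 -3.4" --turn '[0,0,0,0,0,0,0,0]' --grip '[1,1,1,1,1,1,1,1]'

```text
time_s: 3.9
position: [0.5135, 0.2096, 0.1087]
tcp_rot: [[-0.122, 0.993, 0.0], [0.993, 0.122, 0.0], [0.0, 0.0, -1.0]]
force: [0.3, -0.4, 0.2]
opening: 0.007
grasp_force: 0.0
```

Call:
jog_arm --pt "0 0 -0.05" --pt "0 0 -0.1" --pt "0 0 -0.15" --pt "0 0 -0.15" --pt "0 0 -0.15" --turn '[0,0,0,0,0]' --grip '[1,1,1,1,1]'

```text
time_s: 4.53
position: [0.5134, 0.2097, 0.107]
tcp_rot: [[-0.122, 0.993, -0.0], [0.993, 0.122, -0.0], [0.0, -0.0, -1.0]]
force: [0.2, 0.6, 0.2]
opening: 0.008
grasp_force: 0.0
```

Call:
jog_arm --pt "0 0 -0.04" --pt "0 0 -0.08" --pt "0 0 -0.1" --pt "0 0 -0.1" --turn '[0,0,0,0]' --grip '[1,1,1,1]'

```text
time_s: 5.03
position: [0.5134, 0.2097, 0.106]
tcp_rot: [[-0.122, 0.992, -0.0], [0.992, 0.122, 0.0], [0.0, -0.0, -1.0]]
force: [0.3, 0.3, -0.8]
opening: 0.005
grasp_force: 0.0
```

Call:
jog_arm --pt "0 0 -0.03" --pt "0 0 -0.05" --pt "0 0 -0.05" --turn '[0,0,0]' --grip '[1,1,1]'

```text
time_s: 5.4
position: [0.5134, 0.2097, 0.1055]
tcp_rot: [[-0.122, 0.993, -0.0], [0.993, 0.122, 0.0], [0.0, -0.0, -1.0]]
force: [-0.2, -0.6, -0.2]
opening: 0.007
grasp_force: 0.0
```

Call:
jog_arm --pt "0 0 -0.03" --pt "0 0 -0.05" --pt "0 0 -0.05" --turn '[0,0,0]' --grip '[1,1,1]'

```text
time_s: 5.78
position: [0.5134, 0.2097, 0.1054]
tcp_rot: [[-0.122, 0.992, 0.0], [0.992, 0.122, -0.0], [-0.0, 0.0, -1.0]]
force: [-0.9, -1.4, 4.5]
opening: 0.005
grasp_force: 2.4
```

Call:
jog_arm --pt "0 0 -0.02" --pt "0 0 -0.03" --pt "0 0 -0.03" --turn '[0,0,0]' --grip '[1,1,1]'

```text
time_s: 6.15
position: [0.5135, 0.2097, 0.1054]
tcp_rot: [[-0.122, 0.992, 0.0], [0.992, 0.122, 0.0], [-0.0, 0.0, -1.0]]
force: [-1.3, 0.3, 7.0]
opening: 0.011
grasp_force: 3.5
```

Contact made. I'll lighten it slightly and sweep right along the lip, direction (0.1225, -1).

Call:
jog_arm --pt "0 0 0.03" --pt "0.02 -0.2 0.03" --pt "0.06 -0.5 0.03" --pt "0.12 -1 0.03" --pt "0.18 -1.5 0.03" --pt "0.25 -2 0.03" --pt "0.31 -2.5 0.03" --pt "0.37 -3 0.03" --turn '[0,0,0,0,0,0,0,0]' --grip '[1,1,1,1,1,1,1,1]'

```text
time_s: 7.15
position: [0.5178, 0.1803, 0.1054]
tcp_rot: [[-0.122, 0.993, 0.002], [0.993, 0.122, 0.002], [0.001, 0.002, -1.0]]
force: [-1.5, 4.1, 4.6]
opening: 0.002
grasp_force: 2.6
```

Call:
jog_arm --pt "0.06 -0.5 0" --pt "0.12 -1 0" --pt "0.18 -1.5 0" --pt "0.25 -2 0" --pt "0.31 -2.5 0" --pt "0.37 -3 0" --pt "0.43 -3.5 0" --pt "0.49 -4 0" --turn '[0,0,0,0,0,0,0,0]' --grip '[1,1,1,1,1,1,1,1]'

```text
time_s: 8.15
position: [0.5226, 0.1403, 0.1054]
tcp_rot: [[-0.122, 0.993, 0.001], [0.993, 0.122, 0.002], [0.001, 0.002, -1.0]]
force: [-0.6, 4.4, 5.6]
opening: 0.003
grasp_force: 2.8
```

Call:
jog_arm --pt "0.06 -0.5 0" --pt "0.12 -1 0" --pt "0.18 -1.5 0" --pt "0.25 -2 0" --pt "0.31 -2.5 0" --pt "0.37 -3 0" --pt "0.43 -3.5 0" --pt "0.49 -4 0" --turn '[0,0,0,0,0,0,0,0]' --grip '[1,1,1,1,1,1,1,1]'

```text
time_s: 9.15
position: [0.5273, 0.1003, 0.1054]
tcp_rot: [[-0.121, 0.993, 0.001], [0.993, 0.121, 0.002], [0.001, 0.001, -1.0]]
force: [-0.0, 4.8, 6.6]
opening: 0.001
grasp_force: 3.0
```

Call:
jog_arm --pt "0.06 -0.5 0.02" --pt "0.12 -1 0.02" --pt "0.18 -1.5 0.02" --pt "0.25 -2 0.03" --pt "0.31 -2.5 0.03" --pt "0.37 -3 0.03" --pt "0.43 -3.5 0.03" --pt "0.49 -4 0.03" --turn '[0,0,0,0,0,0,0,0]' --grip '[1,1,1,1,1,1,1,1]'

```text
time_s: 10.15
position: [0.5318, 0.0597, 0.1054]
tcp_rot: [[-0.122, 0.993, -0.0], [0.993, 0.122, 0.001], [0.001, 0.0, -1.0]]
force: [-0.8, 3.2, 5.4]
opening: 0.002
grasp_force: 2.7
```

Call:
jog_arm --pt "0.04 -0.3 0" --pt "0.07 -0.6 0" --pt "0.11 -0.9 0" --pt "0.15 -1.2 0" --pt "0.18 -1.5 0" --pt "0.22 -1.8 0" --turn '[0,0,0,0,0,0]' --grip '[1,1,1,1,1,1]'

```text
time_s: 10.9
position: [0.5338, 0.0418, 0.1054]
tcp_rot: [[-0.122, 0.993, -0.0], [0.993, 0.122, 0.001], [0.001, -0.0, -1.0]]
force: [-0.5, 3.7, 5.7]
opening: 0.013
grasp_force: 2.9
```

Call:
jog_arm --pt "0.04 -0.3 0" --pt "0.07 -0.6 0" --pt "0.11 -0.9 0" --pt "0.15 -1.2 0" --pt "0.18 -1.5 0.0" --pt "0.22 -1.8 0.0" --pt "0.26 -2.1 0" --pt "0.29 -2.4 0" --pt "0.33 -2.7 0" --turn '[0,0,0,0,0,0,0,0,0]' --grip '[1,1,1,1,1,1,1,1,1]'

```text
time_s: 12.02
position: [0.537, 0.0149, 0.1054]
tcp_rot: [[-0.122, 0.993, -0.001], [0.993, 0.122, 0.001], [0.001, -0.0, -1.0]]
force: [-0.6, 4.1, 5.6]
opening: 0.006
grasp_force: 2.8
```

Call:
jog_arm --pt "0.02 -0.2 0" --pt "0.05 -0.4 0" --pt "0.07 -0.6 0" --turn '[0,0,0]' --grip '[1,1,1]'

```text
time_s: 12.4
position: [0.5377, 0.0087, 0.1053]
tcp_rot: [[-0.122, 0.993, -0.001], [0.993, 0.122, 0.0], [0.001, -0.001, -1.0]]
force: [-0.0, 4.2, 4.3]
opening: 0.006
grasp_force: 2.1
```

Call:
jog_arm --pt "0.02 -0.15 0" --pt "0.04 -0.3 0" --pt "0.04 -0.3 0" --turn '[0,0,0]' --grip '[1,1,1]'

```text
time_s: 12.78
position: [0.5383, 0.0051, 0.1049]
tcp_rot: [[-0.122, 0.992, -0.001], [0.992, 0.122, -0.001], [-0.001, -0.001, -1.0]]
force: [-0.9, 0.5, -0.3]
opening: 0.003
grasp_force: 0.0
```

Call:
jog_arm --pt "0.02 -0.15 0" --pt "0.04 -0.3 0" --pt "0.04 -0.3 0" --turn '[0,0,0]' --grip '[1,1,1]'

```text
time_s: 13.15
position: [0.5389, 0.0025, 0.1053]
tcp_rot: [[-0.122, 0.993, 0.0], [0.993, 0.122, -0.0], [-0.0, 0.0, -1.0]]
force: [-0.5, 0.5, -0.5]
opening: 0.004
grasp_force: 0.0
```

The support vanished at y ≈ 0.006, so the notch's left edge is at about 0.0155 and its middle at about -0.0065, which agrees with the cameras. I'll centre there and lower onto the key.

Call:
jog_arm --pt "0.03 -0.3 0" --pt "0.07 -0.6 0" --pt "0.1 -0.9 0" --pt "0.1 -0.9 0" --pt "0.1 -0.9 -0.2" --pt "0.1 -0.9 -0.4" --pt "0.1 -0.9 -0.6" --pt "0.1 -0.9 -0.75" --pt "0.1 -0.9 -0.85" --pt "0.1 -0.9 -0.85" --turn '[0,0,0,0,0,0,0,0,0,0]' --grip '[1,1,1,1,1,1,1,1,1,1]'

```text
time_s: 14.4
position: [0.5398, -0.0063, 0.0968]
tcp_rot: [[-0.122, 0.992, -0.0], [0.992, 0.122, 0.0], [0.0, -0.0, -1.0]]
force: [-0.2, -0.3, -0.6]
opening: 0.004
grasp_force: 0.0
```

Call:
jog_arm --pt "0 0 -0.05" --pt "0 0 -0.1" --pt "0 0 -0.15" --pt "0 0 -0.2" --pt "0 0 -0.2" --turn '[0,0,0,0,0]' --grip '[1,1,1,1,1]'

```text
time_s: 15.02
position: [0.5399, -0.0063, 0.0952]
tcp_rot: [[-0.122, 0.992, 0.0], [0.992, 0.122, -0.0], [-0.0, 0.0, -1.0]]
force: [-1.1, -0.3, 3.6]
opening: 0.005
grasp_force: 1.9
```

Touching the key at 0.0952, as expected. Now a slow press.

Call:
jog_arm --pt "0 0 -0.05" --pt "0 0 -0.1" --pt "0 0 -0.15" --pt "0 0 -0.2" --pt "0 0 -0.25" --pt "0 0 -0.3" --pt "0 0 -0.35" --pt "0 0 -0.4" --pt "0 0 -0.4" --turn '[0,0,0,0,0,0,0,0,0]' --grip '[1,1,1,1,1,1,1,1,1]'

```text
time_s: 16.15
position: [0.5399, -0.0063, 0.0907]
tcp_rot: [[-0.122, 0.993, 0.0], [0.993, 0.122, 0.0], [0.0, 0.0, -1.0]]
force: [-0.7, -0.3, 2.8]
opening: 0.004
grasp_force: 1.4
```

Call:
jog_arm --pt "0 0 -0.05" --pt "0 0 -0.1" --pt "0 0 -0.15" --pt "0 0 -0.2" --pt "0 0 -0.25" --pt "0 0 -0.3" --pt "0 0 -0.35" --pt "0 0 -0.35" --turn '[0,0,0,0,0,0,0,0]' --grip '[1,1,1,1,1,1,1,1]'

```text
time_s: 17.15
position: [0.5399, -0.0063, 0.0874]
tcp_rot: [[-0.122, 0.992, 0.0], [0.992, 0.122, -0.0], [-0.0, 0.0, -1.0]]
force: [-0.8, -0.3, 3.8]
opening: 0.002
grasp_force: 2.3
```

Call:
jog_arm --pt "0 0 -0.03" --pt "0 0 -0.05" --pt "0 0 -0.05" --turn '[0,0,0]' --grip '[1,1,1]'

```text
time_s: 17.52
position: [0.5399, -0.0063, 0.0874]
tcp_rot: [[-0.122, 0.992, 0.0], [0.992, 0.122, -0.0], [-0.0, 0.0, -1.0]]
force: [-0.8, 0.1, 7.5]
opening: 0.004
grasp_force: 4.0
```

Call:
jog_arm --pt "0 0 -0.02" --pt "0 0 -0.03" --pt "0 0 -0.03" --turn '[0,0,0]' --grip '[1,1,1]'

```text
time_s: 17.9
position: [0.5399, -0.0064, 0.0874]
tcp_rot: [[-0.122, 0.992, 0.0], [0.992, 0.122, -0.0], [-0.0, 0.0, -1.0]]
force: [-1.6, 0.9, 10.5]
opening: 0.004
grasp_force: 5.0
```

The key is at its stop. It has travelled 8.0 mm since the lip read 0.1054 (0.0954 to 0.0874). I'll lift straight up and move away.

Call:
jog_arm --pt "0 0 0.3" --pt "0 0 1" --pt "0 0 2" --pt "0 0 4" --pt "0 0 7" --pt "0 0 10" --pt "0 0 13" --pt "-1 2 15" --pt "-4 7 16" --pt "-7 12 16" --pt "-9 16 16" --pt "-9 16 16" --turn '[0,0,0,0,0,0,0,0,0,0,0,0]' --grip '[1,1,1,1,1,1,1,1,1,1,1,1]'

```text
time_s: 19.4
position: [0.4477, 0.1559, 0.247]
tcp_rot: [[-0.127, 0.992, -0.001], [0.992, 0.127, 0.0], [0.0, -0.001, -1.0]]
force: [0.9, -0.3, 0.5]
opening: 0.004
grasp_force: 0.0
```

Run:
```python
from rig import *
import cv2,numpy as np
print(read_state()["position"],read_state()["force"])
a=capture("side")["color"][100:320,200:440];b=capture("scene")["color"][100:320,190:430]
cv2.imwrite("pics/end.png",np.hstack([cv2.resize(i,(400,367),interpolation=cv2.INTER_CUBIC) for i in(a,b)]))
```

```text
[0.44765576 0.15589898 0.24704629] [ 0.8803856  -0.32223171  0.49385831]
```

View pics/end.png

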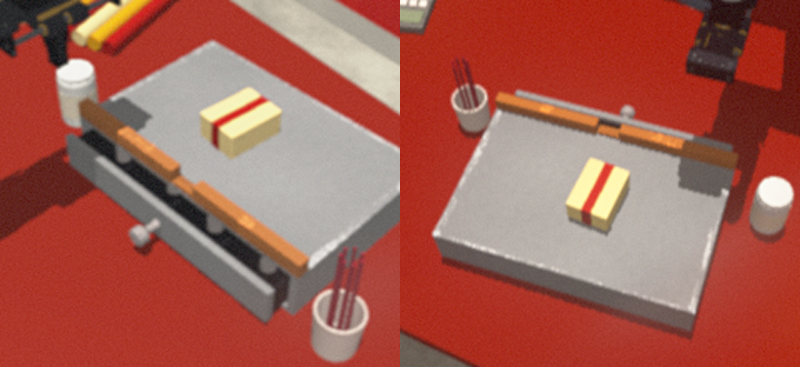

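Both views show the drawer out (its front from about (85,145) to (270,305) in the left half), the hand clear, and the pack, tin and cup where they were.

```bash
python3 -c "
from rig import *
print(hand_in())"
```

```text
the job is handed in; nothing more can be done
None
```

The drawer is open and the job is handed in: I swept the lip lightly from its left end to the notch, pressed the key down to its stop (8 mm), and took the hand away clear of everything, with the pack, tin and cup where they were.

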